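# Draw the gluing jig tight with the tapered drift

### The arm

A 6-joint arm with a two-finger parallel gripper is mounted at the origin on the work surface. World frame = base frame: x ahead of the robot, y to its left, z up, the work surface at z = 0. Lengths are in m, angles in rad, forces in N, time in s.
With the tool pointing down it reaches from about 0.25 to 0.725 m from the base axis. Payload 4 kg.
Tool frame: the origin (TCP) lies on the centre line of the jaws, within the pads' length; the fingertips stand 25 mm ahead of it and the grasp point (between the pads) lies 6 mm ahead of it; z points along the fingers, x is the direction in which the jaws open and shut, and the axes are right-handed (so a half turn about z gives the same grasp; the last joint's range is limited). The gripper opens to 85 mm and grips with 20 to 120 N. Pads are 22 mm wide; open, the fingers measure 114 mm over their backs; the gripper's body (76 mm by 85 mm) begins 54 mm behind the grasp point. The pads swing forward as they close: fully open they stand 13 mm farther back than shut.
Start: joints at [-1.16, 0.241, 0.005, 1.335, 0, 1.571], TCP at [0.2, -0.458, 0.256] pointing down, gripper open.
Joint ranges: [-2.72, 2.72], [-1.05, 1.87], [-1.09, 1.28], [-1.99, 2.15], [-1.42, 1.44], [-3.14, 3.14]. Speed limits (rad/s): [2.79, 2.79, 3.14, 3.14, 3.14, 3.14].

### API

Orientations are given as a unit quaternion [x, y, z, w].
In Python, from workcell import bot, imaging, order gives the robot as it stands.
- The arm moves only by the tool carry_out, never from a script. Its argument "moves" is a list of rows, each a list of 5 numbers: the shift along the tool's x, y, z scaled (see below), then the turn about the tool's z scaled (see below), then the opening, from -1 (shut) to 1 (fully open). In form: [[tx, ty, tz, roll, hand], ...]. A call has 1 to 20 rows; each row is the pose to reach, as a shift and turn from the pose commanded when the call began, along the tool's axes at that moment; what a row does not reach only later rows make up. The controller multiplies each number of a shift by 0.1 m and each number of a turn by 90 degrees. A row lasts 1/10 s, in which the tool goes at most 50 mm and 8.59 degrees, less where a joint would pass 70% of its speed; a pose out of reach is approached as far as the arm can. A call with a number of a shift or a turn outside -1 to 1 is refused whole. A call with a gripper value outside its range is refused whole. The fingers move at their own pace and stop on an object; the grip force is fixed at half the most. Time passes only in rows, so rows that repeat a pose let the fingers close. It gives the time, the measured TCP pose, the force and the opening at its end, in the units of the state.
- bot.get_obs(): the state, without advancing time (a new reading comes with each control period).
- imaging.camera(name): name is "side" or "top" or "wrist"; returns the picture (384x512x3 uint8, red, green, blue); there is no depth.
- imaging.camera_model(name): a dict with "fovy" (degrees; the focal length in pixels is half the picture's height over the tangent of half this angle, whatever the lens; pixels are square), "cx", "cy" (the principal point, pixels), "eye" and "rotation" of the camera in the world. Camera axes: x right, y up, looking along -z (the intrinsics and any distortion apply to the point x, -y, -z); pixel columns grow to the right and rows downward; lengths in m; the calibration is good to about 2 mm. A picture is of the moment at which its call begins: read the wrist's pose just before it. camera_model takes no time and is no camera call; for the wrist camera it gives the pose at the moment of the call.
- order.job_done(): hands the job in, once; it reports no verdict.
The state is a dict: "clock": time; "joint_pos": joint angles; "joint_vel": joint speeds; "tau": joint torques, N m; "eef_pos": TCP position; "tool_rot": TCP orientation; "ft_force": force on the tool from outside, world axes, zero at the start; "ft_torque": the same for the moment, N m; "grip_width": finger opening in m.
Only numpy, scipy, OpenCV 4.12 (cv2) and the standard library are available. Lean on these libraries where they do the work, as an engineer would, in place of code of your own. Each camera call takes 0.05 s, during which the arm holds its last target.

### The job

Clamp the freshly glued blue box in the jig: slide the jaw by its knob up against the box so that the box bears on the rubber pad, then take the tapered drift (the peg with the widest collar) from the rack and push it down through the bridge's hole and the jaw's hole below, so that its taper draws the holes towards line and the box past the soft pad hard against the fence. You feel it go tight: finish with about 15 N of push, no ramming, or the box is crushed; the collar need not land. Let go; if the drift leans and slackens, press its top tight again. Leave the other pegs, jars and pots alone.

Things in the scene. Friction and masses are not known exactly. Their poses are not given: they have to be found in the camera images.
- jig: plywood gluing jig, fixed: base board 270 x 110 x 12 mm; at one end a steel bridge plate with a vertical hole (50 mm along the jig, 110 wide, 6 thick, top 70 mm above the table); at the other a fence 67 mm tall, 24 mm thick, about 185 mm along +x. Origin: on the table below the bridge's hole; x axis along the jig from bridge to fence (roughly to the robot's left), z up
- bridge_hole (a point): centre of the round hole in the steel bridge plate (17.5 mm across, right through, 6 mm deep) at the plate's upper face, 70 mm above the table. The jaw's tongue slides 1.5 mm below the plate; 1.5 mm under the tongue is a second fixed steel plate like the bridge (6 mm, 17.5 mm hole in line with the bridge's), then free space and a 30 mm hole in the base board
- jaw (a joint): sliding jaw, m: how far its hole stands back (along the jig's -x) from the bridge's hole; 0 = in line, 0.036 = fully backed off. Slides with about 1 N. The box meets the rubber pad, then the bare fence at 0.0035 to 0.007 (the fence is set a little differently each time; not measured). Let go, the pad pushes box and jaw back about 3 mm
- jaw_hole (a point): centre of the 17.5 mm hole in the jaw's wooden tongue, at the tongue's upper face 62.5 mm above the table, behind the bridge when backed off, then hidden under it; the tongue is 13 mm thick, 64 mm wide. Moves with the jaw
- jaw_knob (a point): middle of the upright wooden knob on the jaw, 86 mm above the table: round, 18 to 22 mm across, from 62 to 100 mm above the table, on the jaw's face board (18 mm thick, 90 wide, top 62 mm), 79 mm along the jig's +x from the jaw's hole. Pushed along the jig's +x it slides the jaw towards box and fence
- box: blue wooden box being glued, closed, 90 mm along the jig, 80 wide, 47 tall, about 0.12 kg, loose on the jig's base board between jaw and fence. A rubber pad (50 x 30 mm) stands 5 mm proud of the fence and gives softly (0.8 N per mm); behind it the bare fence is hard. Origin: centre of the box's underside, z up, x along the jig
- drift: tapered drift, upright in one of the rack's three holes. Collar 34 mm across, 6 mm thick (widest in the rack); above it a round wooden handle 22 mm across, its flat top 52 mm above the collar's underside; below it a smooth waxed steel taper 63 mm long, from 17.3 mm at the collar evenly to 5.8 mm at 60 mm, then a blunt nose. Wedged and let go it leans about 0.1 rad. 0.12 kg. Origin: centre of the collar's underside, z up
- rack: light wooden rack 190 x 60 mm, fixed, upper face 70 mm above the table, with three 19 mm holes in a row along its x axis at -58, 0 and +58 mm. Origin: centre of its underside. The row points roughly away from the robot
- dowel: bystander in the rack: straight round steel pin 16 mm across (no taper, 44 mm long) with a 24 mm collar 4 mm thick and a plain wooden stub 14 mm across, top 30 mm above the collar's underside. Origin: collar's underside, z up. Not to be used or moved
- punch: bystander in the rack: thin straight steel pin 10 mm across with a 24 mm collar and a round wooden ball grip 28 mm across, top 44 mm above the collar's underside. Origin: collar's underside, z up. Not to be used or moved
- paint_jar: bystander: white jar with a black lid, 56 mm across, 75 mm tall; origin: centre of its underside
- glue_bottle: bystander: yellow bottle with a red cap, 60 mm across, 130 mm tall; origin: centre of its underside
- blue_jar: bystander: blue paint jar with a white lid, 52 mm across, 70 mm tall; origin: centre of its underside
- jar_lid: bystander: blue jar lid lying flat, 68 mm across, 12 mm tall; origin: centre of its underside
- tub: bystander: white open tub 110 x 90 x 50 mm; origin: centre of its underside
- water_cup: bystander: green glass cup, 72 mm across, 85 mm tall; origin: centre of its underside
Mind the look-alikes: they are no part of the job. What is shaped like the drift but green is not meant.

How it is judged:
On the way, in this order (a step that is already met when the one before it is completed fails the run):
1. the jaw is up against the box and the box on the pad: box and jig press on each other with over 2.5 N in all, jaw under 12.5 mm from line (contact force between box and jig above 2.5 N and value of joint jaw below 0.0125 m), for 0.2 s.
2. the drift is through both holes and has drawn the box hard against the fence (contact force between box and jig above 16 N and value of joint jaw below 0.009 m and z of drift in the frame of bridge_hole below 0.04 m and horizontal distance between drift and bridge_hole below 0.012 m and angle between drift's own z axis and vertical below 0.2 rad), for 0.2 s.
At the end, for the whole second after the job is handed in: The drift stands through both holes (collar under 40 mm above the bridge, within 12 mm of the hole's centre, tilted under 0.2 rad) and holds the box clamped: contact forces of the box on the jig (base, jaw, pad, fence) add up to over 16 N; jaw under 9 mm from line; drift and box at rest (all of step 2 and linear speed of each of drift, box below 0.01 m/s and angle between box's own z axis and vertical below 0.06 rad); the robot touches nothing.
It fails at once if the box is crushed: its contact forces on the jig (base, jaw, pad, fence) add up to more than 80 N (contact force between box and jig above 80 N).
It fails at once if a bystander is shifted by more than 30 mm (distance of any of dowel, punch, paint_jar, glue_bottle, blue_jar, jar_lid, tub, water_cup from where it was at the start of the episode above 0.03 m).
It also fails if it takes over 72 s, if anything falls off the work surface, if the arm or the gripper's body presses on something with over 40 N, if the wrist force passes 120 N, or if a joint passes its speed limit or range.

## Working session

There is one attempt and no reset: what is moved stays moved. The work goes in short steps, Python scripts to look and compute and a tool call to move; the robot and the scene stay as the last step left them, time stands still between calls to the robot, and variables do not carry over. Pictures are saved under pics/ and viewed, and the job is handed in when it is done.

Besides the shell and the picture viewer there is one more tool, called after ">>>" as name(argument=value, ...) on one line, values as JSON. carry_out: Moves the arm, as the interface text tells. Its arguments: {"type":"object","properties":{"moves":{"type":"array","items":{"type":"array","items":{"type":"number","minimum":-1,"maximum":1}}}},"required":["moves"]}

```bash
ls; mkdir -p pics
python3 - <<'E'
from workcell import bot, imaging, order
import cv2
o=bot.get_obs(); print({k:o[k] for k in ('clock','eef_pos','tool_rot','ft_force','grip_width')})
for n in ('side','top','wrist'):
    m=imaging.camera_model(n); print(n,m)
    cv2.imwrite(f'pics/{n}0.png',imaging.camera(n)[:,:,::-1])
E
```

```text
pics
{'clock': 0.0, 'eef_pos': array([ 0.19941583, -0.45785132,  0.25538636]), 'tool_rot': array([ 8.36466249e-01, -5.48017350e-01, -9.19716093e-04, -5.93552478e-04]), 'ft_force': array([ 0.00589037, -0.25716074,  0.00682559]), 'grip_width': 0.08534968074848619}
side {'fovy': 57.94262705485128, 'cx': 253.32482495547103, 'cy': 190.95884322232317, 'eye': array([ 0.24267953, -0.61028394,  0.81127332]), 'rotation': array([ 0.37631837, -0.09262544, -0.21655029,  0.896053  ])}
top {'fovy': 47.22678564638941, 'cx': 256.6800099789696, 'cy': 188.8590017297707, 'eye': array([0.32353126, 0.04095327, 1.29634032]), 'rotation': array([-0.073231  ,  0.07565831,  0.72548408, -0.68013668])}
wrist {'fovy': 62.95508667726917, 'cx': 253.0490362275807, 'cy': 191.26764695496354, 'eye': array([ 0.26064844, -0.43172245,  0.37305537]), 'rotation': array([-0.10945521,  0.07349378, -0.54313094,  0.82923278])}
```

View pics/side0.png

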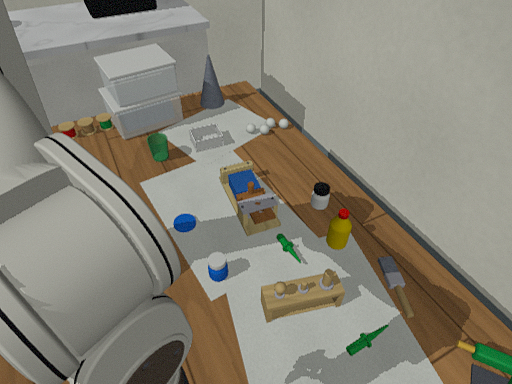

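View pics/top0.png

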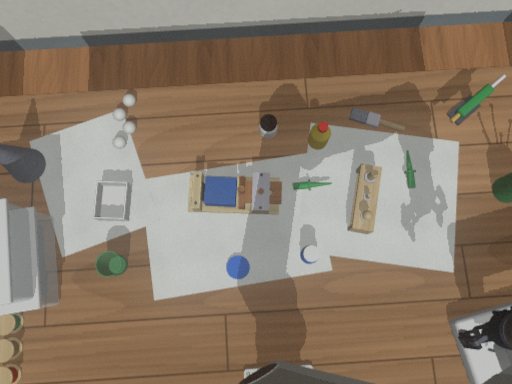

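View pics/wrist0.png

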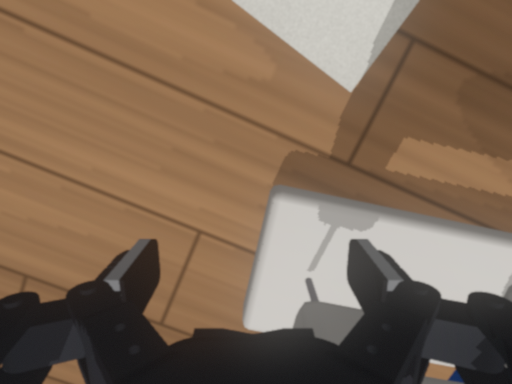

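```bash
cat > h.py <<'E'
from workcell import bot, imaging, order
import cv2, numpy as np
from scipy.spatial.transform import Rotation as R
def K(m): 
    f=192/np.tan(np.radians(m['fovy']/2)); return f
def proj(m,p):
    p=np.atleast_2d(p); c=R.from_quat(m['rotation']).inv().apply(p-m['eye']); f=K(m)
    return np.c_[m['cx']+f*c[:,0]/-c[:,2], m['cy']+f*(-c[:,1])/-c[:,2]]
def ray(m,uv):
    f=K(m); d=np.array([(uv[0]-m['cx'])/f,-(uv[1]-m['cy'])/f,-1]); return m['eye'],R.from_quat(m['rotation']).apply(d)
def onz(m,uv,z):
    e,d=ray(m,uv); return e+d*(z-e[2])/d[2]
def crop(im,x0,y0,x1,y1,s,name):
    c=cv2.resize(im[y0:y1,x0:x1,::-1],None,fx=s,fy=s,interpolation=cv2.INTER_CUBIC)
    cv2.imwrite('pics/'+name,c)
E
python3 - <<'E'
from h import *
t=cv2.imread('pics/top0.png')[:,:,::-1]; s=cv2.imread('pics/side0.png')[:,:,::-1]
crop(t,180,160,290,225,7,'t_jig.png'); crop(t,335,155,395,240,7,'t_rack.png')
crop(s,210,155,290,240,7,'s_jig.png'); crop(s,255,260,350,325,7,'s_rack.png')
m=imaging.camera_model('top'); print(sorted(m))
for uv in [(261,190),(240,189),(367,200),(195,190)]: print(uv,onz(m,uv,.07))
E
```

```text
['cx', 'cy', 'eye', 'fovy', 'rotation']
(261, 190) [0.58174164 0.01611703 0.07      ]
(240, 189) [0.58854062 0.07576728 0.07      ]
(367, 200) [ 0.53330688 -0.2821241   0.07      ]
(195, 190) [0.59395461 0.20417028 0.07      ]
```

View pics/t_jig.png

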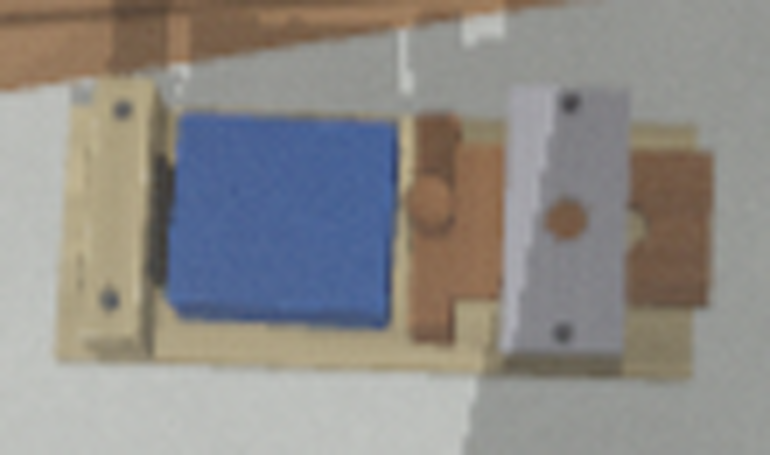

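View pics/t_rack.png

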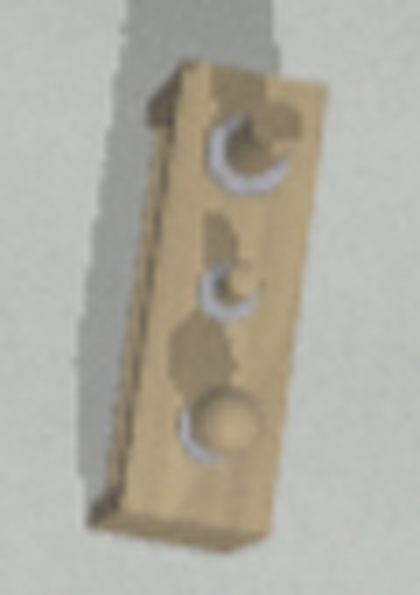

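View pics/s_jig.png

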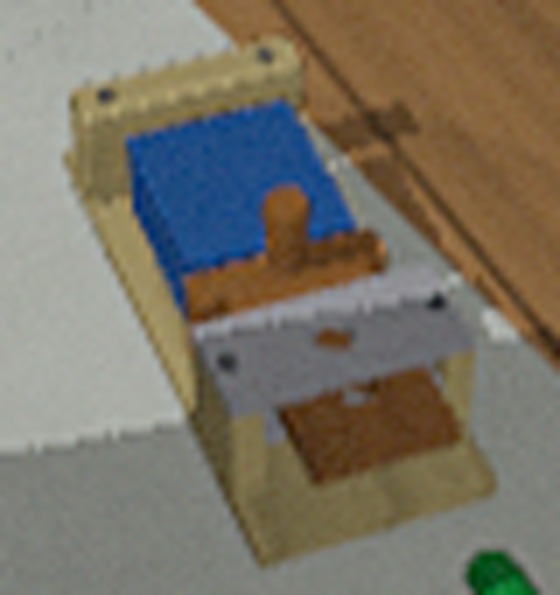

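View pics/s_rack.png

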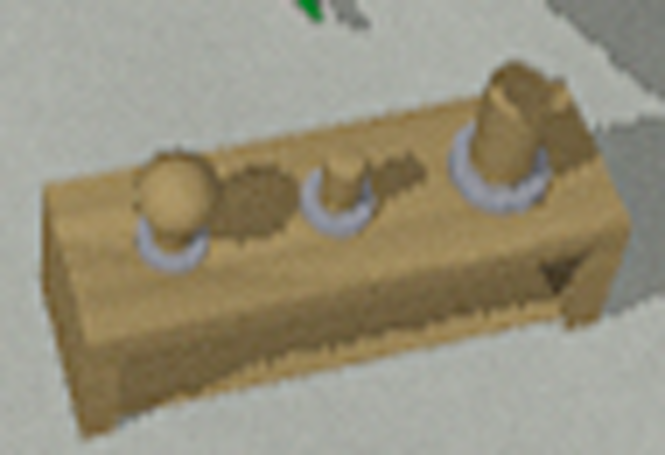

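Run:
```python
from h import *
t=imaging.camera_model('top'); s=imaging.camera_model('side')
def T(x,y,z): return onz(t,(180+x/7-.43,160+y/7-.43),z)
def S(x,y,z): return onz(s,(210+x/7-.43,155+y/7-.43),z)
print('hole',T(566,219,.07),S(333,338,.07))
print('knobtop',T(432,200,.1),S(287,200,.1))
print('bridge bolts',T(570,103,.07),T(563,333,.07),S(437,301,.07),S(227,362,.07))
print('fence bolts',T(122,110,.067),T(109,299,.067),S(264,56,.067),S(105,97,.067))
print('box top corners',[T(*p,.059) for p in [(181,114),(396,122),(388,318),(168,300)]])
def T2(x,y,z): return onz(t,(335+x/7-.43,155+y/7-.43),z)
def S2(x,y,z): return onz(s,(255+x/7-.43,260+y/7-.43),z)
print('drift collar',T2(247,151,.076),S2(500,168,.076))
print('dowel collar',T2(229,291,.074),S2(338,200,.074))
print('handle top',T2(277,122,.122),S2(525,85,.122))
```

```text
hole [0.57935794 0.01791283 0.07      ] [0.57830084 0.01201817 0.07      ]
knobtop [0.58426884 0.07120587 0.1       ] [0.58513095 0.06814774 0.1       ]
bridge bolts [0.62783704 0.01306487 0.07      ] [0.53244642 0.02222595 0.07      ] [0.6281276  0.01111745 0.07      ] [0.53245596 0.01991468 0.07      ]
fence bolts [0.63759912 0.19731042 0.067     ] [0.55887022 0.20540901 0.067     ] [0.63683618 0.19445467 0.067     ] [0.55698542 0.20151831 0.067     ]
box top corners [array([0.63634873, 0.17397966, 0.059     ]), array([0.62715933, 0.08524344, 0.059     ]), array([0.54514002, 0.09297872, 0.059     ]), array([0.55842362, 0.18239792, 0.059     ])]
drift collar [ 0.60070281 -0.29675757  0.076     ] [ 0.59822847 -0.30290272  0.076     ]
dowel collar [ 0.54363166 -0.28316973  0.074     ] [ 0.54330695 -0.28705163  0.074     ]
handle top [ 0.60116762 -0.29718267  0.122     ] [ 0.60137052 -0.30077611  0.122     ]
```

```bash
cat >> h.py <<'E'
HOLE=np.array([.580,.0165]); U=np.array([.096,.9954])
def plan(xyz,ang=None):
    o=bot.get_obs(); r=R.from_quat(o['tool_rot']); d=np.array(xyz)-o['eef_pos']
    x=r.as_matrix()[:,0]; a=np.degrees(np.arctan2(x[1],x[0]))
    print('t',o['clock'],'pos',o['eef_pos'].round(4),'F',o['ft_force'].round(2),'xang',round(a,2),'w',round(o['grip_width'],4),'q',o['joint_pos'].round(2))
    print('shift units',(r.inv().apply(d)/.1).round(3), 'roll', None if ang is None else round(-((ang-a+180)%360-180)/90,3))
E
python3 -c "
from h import *
plan([.582,.02,.26],-5.5)"
```

```text
t 0.15 pos [ 0.1995 -0.458   0.2556] F [ 1.15 -0.41  0.57] xang -66.46 w 0.0853 q [-1.16  0.24  0.    1.34 -0.    1.57]
shift units [-2.855 -5.416 -0.039] roll -0.677
```

>>> carry_out(moves=[[-0.55, -1, 0, -0.677, 1], [-0.55, -1, 0, -0.677, 1], [-0.55, -1, 0, -0.677, 1], [-0.55, -1, 0, -0.677, 1], [-0.55, -1, 0, -0.677, 1], [-0.55, -1, 0, -0.677, 1], [-0.55, -1, 0, -0.677, 1], [-0.55, -1, 0, -0.677, 1]])

```text
clock: 0.95
eef_pos: [0.2693, -0.3678, 0.256]
tool_rot: [0.999, -0.048, -0.0, -0.0]
ft_force: [0.4, 0.5, 0.4]
grip_width: 0.0853
```

```bash
python3 -c "
from h import *
plan([.582,.02,.26],-5.5)"
```

```text
t 0.95 pos [ 0.2693 -0.3678  0.256 ] F [0.4  0.55 0.42] xang -5.5 w 0.0853 q [-0.94  0.15 -0.1   1.31  0.    0.73]
shift units [ 2.741 -4.16  -0.039] roll 0.0
```

>>> carry_out(moves=[[0.9, -1, 0, 0, 1], [0.9, -1, 0, 0, 1], [0.9, -1, 0, 0, 1], [0.9, -1, 0, 0, 1]])

```text
clock: 1.35
eef_pos: [0.371, -0.2748, 0.2561]
tool_rot: [0.999, -0.047, 0.0, -0.0]
ft_force: [-0.5, 0.6, 0.1]
grip_width: 0.0852
```

>>> carry_out(moves=[[0.9, -1, 0, 0, 1], [0.9, -1, 0, 0, 1], [0.9, -1, 0, 0, 1], [0.9, -1, 0, 0, 1]])

```text
clock: 1.75
eef_pos: [0.47, -0.1843, 0.2558]
tool_rot: [0.999, -0.047, 0.0, -0.0]
ft_force: [-0.8, -0.0, -1.2]
grip_width: 0.0853
```

>>> carry_out(moves=[[0.9, -1, 0, 0, 1], [0.9, -1, 0, 0, 1], [0.9, -1, 0, 0, 1], [0.9, -1, 0, 0, 1]])

```text
clock: 2.15
eef_pos: [0.569, -0.0938, 0.2553]
tool_rot: [0.999, -0.047, -0.0, -0.0]
ft_force: [0.2, -0.3, -0.6]
grip_width: 0.0855
```

>>> carry_out(moves=[[0, -1, 0, 0, -1], [0, -1, 0, 0, -1], [0, -1, 0, 0, -1], [0, -1, 0, 0, -1]])

```text
clock: 2.55
eef_pos: [0.576, 0.0036, 0.2562]
tool_rot: [0.999, -0.048, -0.0, 0.001]
ft_force: [-0.3, -0.5, 0.4]
grip_width: 0.0283
```

```bash
python3 -c "
from h import *
plan([.582,.02,.26],-5.5)
m=imaging.camera_model('wrist');im=imaging.camera('wrist'); cv2.imwrite('pics/w1.png',im[:,:,::-1]);print(m)
print(proj(m,[[.58,.0165,.07],[.585,.0695,.1]]))"
```

```text
t 2.55 pos [0.576  0.0036 0.2562] F [-0.33 -0.53  0.42] xang -5.54 w 0.0283 q [ 0.01  0.39  0.22  1.4  -0.    1.67]
shift units [ 0.044 -0.169 -0.038] roll -0.0
{'fovy': 62.95508667726917, 'cx': 253.0490362275807, 'cy': 191.26764695496354, 'eye': array([0.58299476, 0.06943102, 0.37363773]), 'rotation': array([-0.13172001,  0.00713105, -0.04785355,  0.99010556])}
[[255.69971462 162.37701265]
 [255.90367606 105.97859084]]
```

View pics/w1.png

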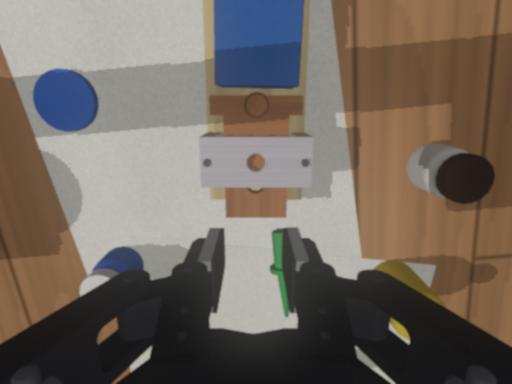

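```bash
python3 -c "
from h import *
m=imaging.camera_model('wrist');im=cv2.imread('pics/w1.png')[:,:,::-1]
crop(im,195,80,320,220,5,'w1c.png')
"
```

```text
(no output)
```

View pics/w1c.png

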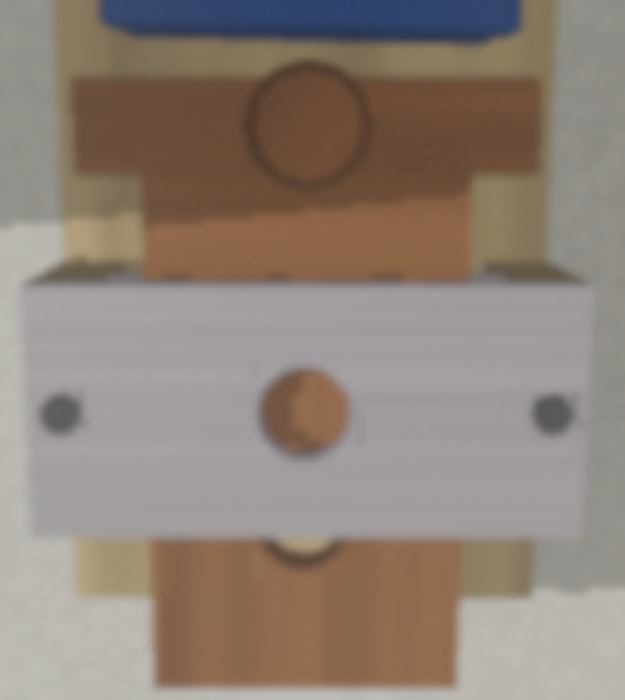

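```bash
python3 -c "
from h import *
m=imaging.camera_model('wrist')
h=onz(m,(255.4,162.0),.07);k=onz(m,(256.2,104.4),.1);j=onz(m,(255.2,192.6),.0625)
print(h,k,j,(k-h)[:2]@U,(j-h)[:2]@U+.00875)
for al in (22,31): plan(np.r_[HOLE+U*al/1e3,.105])
"
```

```text
[0.57987761 0.01603091 0.07      ] [0.58557949 0.06988743 0.1       ] [ 0.57653025 -0.01692827  0.0625    ] 0.05415615790802404 -0.024378910917146772
t 2.6 pos [0.576  0.0027 0.2562] F [ 0.95  0.14 -0.26] xang -5.62 w 0.0206 q [ 0.01  0.39  0.22  1.4  -0.    1.67]
shift units [ 0.027 -0.363  1.512] roll None
t 2.6 pos [0.576  0.0027 0.2562] F [ 0.95  0.14 -0.26] xang -5.62 w 0.0206 q [ 0.01  0.39  0.22  1.4  -0.    1.67]
shift units [ 0.027 -0.453  1.512] roll None
```

>>> carry_out(moves=[[0.03, -0.3, 0.5, 0, -1], [0.03, -0.3, 1, 0, -1], [0.03, -0.3, 1, 0, -1], [0.03, -0.3, 1, 0, -1]])

```text
clock: 3.0
eef_pos: [0.581, 0.0317, 0.155]
tool_rot: [0.999, -0.05, -0.002, 0.001]
ft_force: [0.5, -1.0, 0.8]
grip_width: 0.0001
```

>>> carry_out(moves=[[0, 0, 0.3, 0, -1], [0, 0, 0.5, 0, -1], [0, 0, 0.5, 0, -1], [0, 0, 0.5, 0, -1]])

```text
clock: 3.4
eef_pos: [0.5842, 0.0327, 0.1089]
tool_rot: [0.999, -0.049, 0.002, -0.0]
ft_force: [0.2, -0.1, 0.0]
grip_width: 0.0
```

```bash
python3 -c "
from h import *
p=bot.get_obs()['eef_pos'][:2];print((p-HOLE)@U)
plan(np.r_[HOLE+U*.033,.105])
im=imaging.camera('wrist'); cv2.imwrite('pics/w2.png',im[:,:,::-1])
crop(imaging.camera('side'),210,130,310,250,6,'s2.png')
"
```

```text
0.016493821094128523
t 3.4 pos [0.5842 0.0327 0.1089] F [ 0.18 -0.11  0.03] xang -5.62 w 0.0 q [ 0.06  0.5  -0.01  1.06 -0.    1.72]
shift units [-0.026 -0.165  0.039] roll None
```

View pics/w2.png

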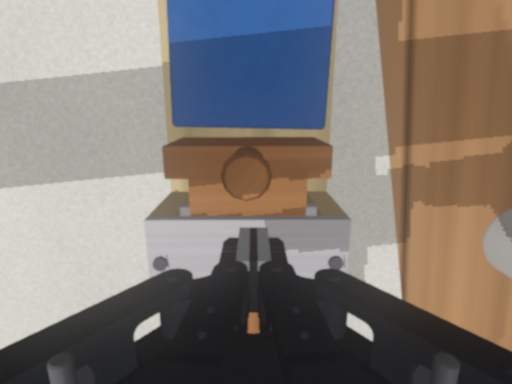

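View pics/s2.png

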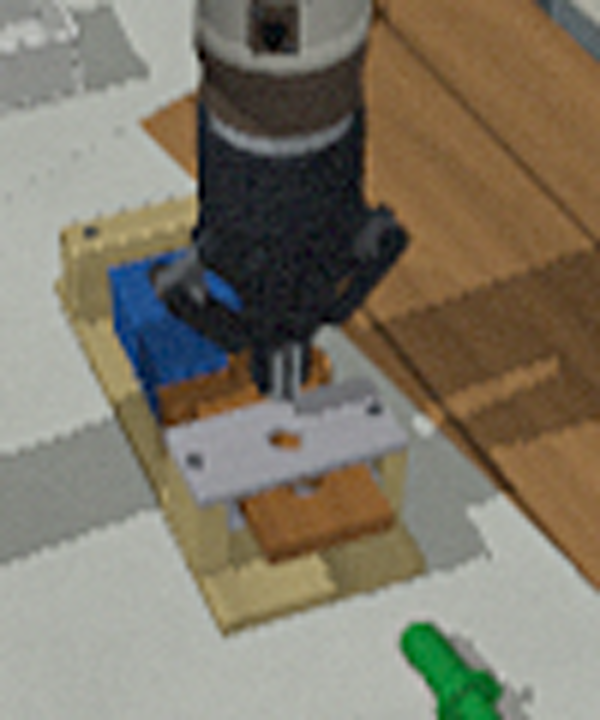

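>>> carry_out(moves=[[-0.025, -0.08, 0.03, 0, -1], [-0.025, -0.16, 0.03, 0, -1], [-0.025, -0.2, 0.03, 0, -1], [-0.025, -0.24, 0.03, 0, -1], [-0.025, -0.24, 0.03, 0, -1]])

```text
clock: 4.0
eef_pos: [0.5825, 0.0587, 0.1034]
tool_rot: [0.999, -0.048, 0.0, -0.0]
ft_force: [0.0, -0.1, 0.1]
grip_width: -0.0002
```

```bash
python3 -c "
from h import *
o=bot.get_obs();p=o['eef_pos'][:2];print((p-HOLE)@U*1e3,o['ft_force'].round(2),o['ft_force'][:2]@U)
im=imaging.camera('wrist'); crop(im,100,80,400,300,2.5,'w3.png')
print(bot.get_obs()['ft_force'][:2]@U)
"
```

```text
42.24458212739329 [ 0.01 -0.1   0.06] -0.09483659922367707
0.45746775567523495
```

View pics/w3.png

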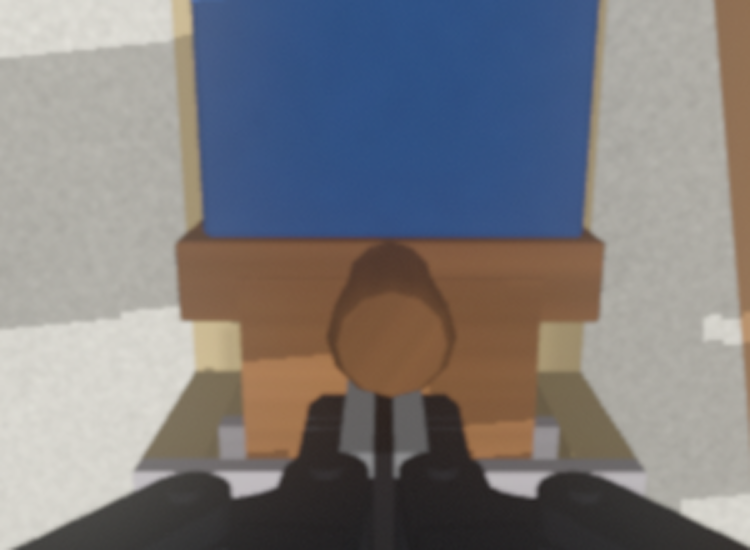

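```bash
python3 -c "
from h import *
m=imaging.camera_model('wrist'); k=onz(m,(256.6,216.9),.1); print(k,79-(k[:2]-HOLE)@U*1e3)
"
```

```text
[0.58647767 0.08083323 0.1       ] 14.340844061832641
```

>>> carry_out(moves=[[0, -0.03, 0, 0, -1], [0, -0.06, 0, 0, -1], [0, -0.06, 0, 0, -1]])

```text
clock: 4.35
eef_pos: [0.5829, 0.0638, 0.1032]
tool_rot: [0.999, -0.048, -0.0, 0.0]
ft_force: [-0.0, -1.5, 0.4]
grip_width: -0.0002
```

>>> carry_out(moves=[[0, -0.015, 0, 0, -1], [0, -0.03, 0, 0, -1], [0, -0.03, 0, 0, -1]])

```text
clock: 4.65
eef_pos: [0.5831, 0.0661, 0.1032]
tool_rot: [0.999, -0.049, -0.0, 0.001]
ft_force: [-0.5, -3.4, -0.6]
grip_width: -0.0003
```

>>> carry_out(moves=[[0, -0.01, 0, 0, -1], [0, -0.02, 0, 0, -1], [0, -0.02, 0, 0, -1], [0, -0.02, 0, 0, -1]])

```text
clock: 5.05
eef_pos: [0.5832, 0.0678, 0.1032]
tool_rot: [0.999, -0.049, -0.0, 0.001]
ft_force: [-1.4, -5.9, 0.5]
grip_width: -0.0003
```

>>> carry_out(moves=[[0, -0.02, 0, 0, -1], [0, 0.05, 0, 0, -1], [0, 0.1, 0, 0, -1], [0, 0.2, -0.3, 0, -1], [0, 0.4, -0.8, 0, -1], [0, 0.7, -1, 0, -1], [0, 0.7, -1, 0, -1], [0, 0.7, -1, 0, -1]])

```text
clock: 5.85
eef_pos: [0.5772, -0.001, 0.204]
tool_rot: [0.999, -0.049, 0.001, -0.001]
ft_force: [-0.1, 0.6, -0.3]
grip_width: -0.0004
```

```bash
python3 -c "
from h import *
plan([.60,-.30,.22],-103.3)
m=imaging.camera_model('wrist')
im=imaging.camera('wrist'); crop(im,150,40,360,260,3,'w4.png')
print(proj(m,[[.58,.0162,.07]]))
"
```

```text
t 5.85 pos [ 0.5772 -0.001   0.204 ] F [-0.07  0.56 -0.3 ] xang -5.6 w -0.0004 q [-0.    0.42  0.12  1.27  0.    1.67]
shift units [ 0.519  2.953 -0.164] roll 1.086
[[253.59643745 168.93878254]]
```

View pics/w4.png

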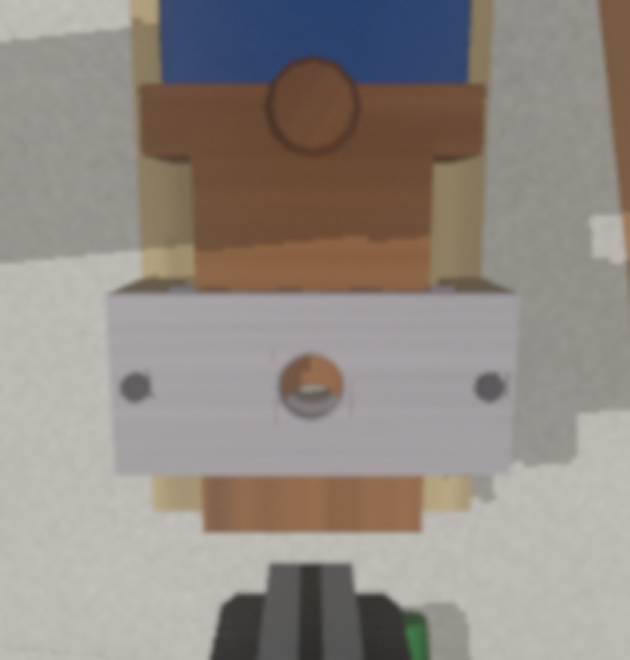

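>>> carry_out(moves=[[0.5, 1, -0.2, -0.92, 0.3], [0.5, 1, -0.2, -0.92, 0.3], [0.5, 1, -0.2, -0.92, 0.3], [0.5, 1, -0.2, -0.92, 0.3], [0.5, 1, -0.2, -0.92, 0.3], [0.5, 1, -0.2, -0.92, 0.3], [0.5, 1, -0.2, -0.92, 0.3], [0.5, 1, -0.2, -0.92, 0.3], [0.5, 1, -0.2, -0.92, 0.3], [0.5, 1, -0.2, -0.92, 0.3], [0.5, 1, -0.2, -0.92, 0.3]])

```text
clock: 7.0
eef_pos: [0.6163, -0.1038, 0.2211]
tool_rot: [0.781, 0.625, -0.001, -0.002]
ft_force: [-0.1, 0.6, 0.0]
grip_width: 0.0553
```

```bash
python3 -c "
from h import *
plan([.60,-.30,.22],76.7)
"
```

```text
t 7.0 pos [ 0.6163 -0.1038  0.2211] F [-0.06  0.56  0.01] xang 77.35 w 0.0553 q [-0.17  0.51  0.31  1.37  0.    0.05]
shift units [-1.95   0.27   0.009] roll 0.007
```

>>> carry_out(moves=[[-1, 0.13, 0, 0, 0.3], [-1, 0.13, 0, 0, 0.3], [-1, 0.13, 0, 0, 0.3], [-1, 0.13, 0, 0, 0.3]])

```text
clock: 7.4
eef_pos: [0.6069, -0.2062, 0.2218]
tool_rot: [0.782, 0.623, -0.0, -0.001]
ft_force: [-0.2, 0.7, -0.5]
grip_width: 0.0554
```

>>> carry_out(moves=[[-0.95, 0.13, 0, 0, 0.3], [-0.95, 0.13, 0, 0, 0.3], [-0.95, 0.13, 0, 0, 0.3], [-0.95, 0.13, 0, 0, 0.3], [-0.95, 0.13, 0, 0, 0.3]])

```text
clock: 7.9
eef_pos: [0.5996, -0.2992, 0.2228]
tool_rot: [0.781, 0.625, 0.0, -0.001]
ft_force: [0.2, -0.4, 0.3]
grip_width: 0.0556
```

```bash
python3 -c "
from h import *
plan([.60,-.30,.22],76.7)
m=imaging.camera_model('wrist')
im=imaging.camera('wrist'); cv2.imwrite('pics/w5.png',im[:,:,::-1])
print(proj(m,[[.6,-.3,.122],[.6,-.3,.076],[.543,-.285,.1]]))
"
```

```text
t 7.9 pos [ 0.5996 -0.2992  0.2228] F [ 0.21 -0.37  0.35] xang 77.36 w 0.0556 q [-0.46  0.61  0.48  1.44  0.   -0.24]
shift units [-0.007  0.005  0.028] roll 0.007
[[251.40092801 200.79494414]
 [251.5677189  185.49758894]
 [254.27798257 116.68335341]]
```

View pics/w5.png

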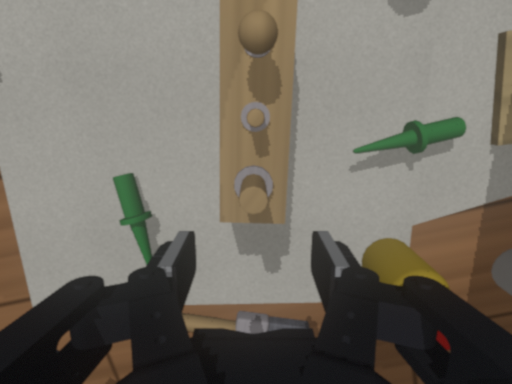

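```bash
python3 -c "
from h import *
m=imaging.camera_model('wrist')
im=cv2.imread('pics/w5.png')[:,:,::-1]; crop(im,210,90,310,240,4,'w5c.png')
for uv,z in [((253.5,199),.122),((253.5,185),.076),((256,117),.1)]: print(onz(m,uv,z))
k=onz(m,(253.5,199),.122); plan([k[0],k[1],.114])
"
```

```text
[ 0.5992021 -0.2981404  0.122    ]
[ 0.60012965 -0.29820505  0.076     ]
[ 0.54363508 -0.28374578  0.1       ]
t 7.95 pos [ 0.5997 -0.299   0.2231] F [ 0.11  0.08 -0.25] xang 77.39 w 0.0553 q [-0.46  0.61  0.48  1.44  0.   -0.24]
shift units [ 0.007 -0.006  1.091] roll None
```

View pics/w5c.png

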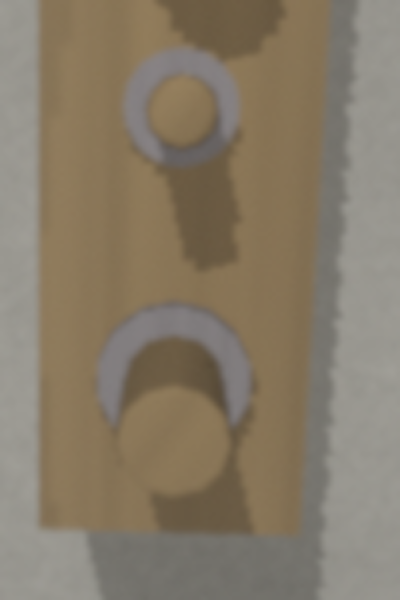

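>>> carry_out(moves=[[0.01, -0.01, 0.4, 0, 0.3], [0.01, -0.01, 0.8, 0, 0.3], [0.01, -0.01, 1, 0, 0.3], [0.01, -0.01, 1, 0, 0.3]])

```text
clock: 8.35
eef_pos: [0.5964, -0.2968, 0.119]
tool_rot: [0.78, 0.625, -0.002, -0.004]
ft_force: [0.2, 0.8, 0.4]
grip_width: 0.0556
```

>>> carry_out(moves=[[0, 0, 0.09, 0, 0.3], [0, 0, 0.09, 0, 0.3], [0, 0, 0.09, 0, -1], [0, 0, 0.09, 0, -1], [0, 0, 0.09, 0, -1], [0, 0, 0.09, 0, -1], [0, 0, 0.09, 0, -1]])

```text
clock: 9.05
eef_pos: [0.5993, -0.3002, 0.1159]
tool_rot: [0.781, 0.624, 0.001, 0.001]
ft_force: [-0.5, 1.4, 5.8]
grip_width: 0.02
```

```bash
python3 -c "
from h import *
plan([.60,-.30,.22],76.7)
im=imaging.camera('wrist'); cv2.imwrite('pics/w6.png',im[:,:,::-1])
"
```

```text
t 9.05 pos [ 0.5993 -0.3002  0.1159] F [-0.45  1.42  5.82] xang 77.27 w 0.02 q [-0.46  0.66  0.29  1.2   0.   -0.24]
shift units [ 0.004  0.009 -1.041] roll 0.006
```

View pics/w6.png

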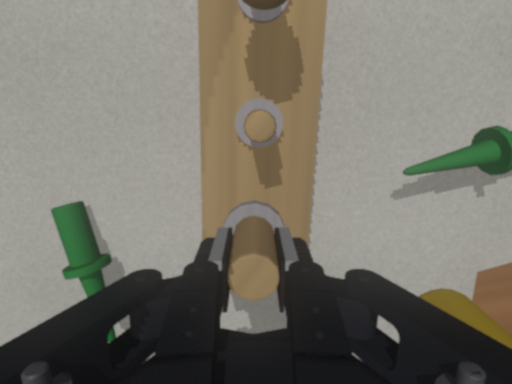

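>>> carry_out(moves=[[0, 0, -0.2, 0, -1], [0, 0, -0.6, 0, -1], [0, 0, -1, 0, -1], [0, 0, -1, 0, -1], [0, 0, -1, 0, -1]])

```text
clock: 9.6
eef_pos: [0.5988, -0.3006, 0.2154]
tool_rot: [0.781, 0.624, 0.0, 0.001]
ft_force: [0.0, 0.3, -2.1]
grip_width: 0.0201
```

>>> carry_out(moves=[[0.5, 0, -0.2, 0, -1], [1, 0, -0.2, 0, -1], [1, 0, -0.2, 0, -1], [1, 0, -0.2, 0, -1]])

```text
clock: 10.0
eef_pos: [0.6199, -0.2007, 0.2321]
tool_rot: [0.78, 0.626, -0.001, -0.002]
ft_force: [-0.2, 0.5, -0.8]
grip_width: 0.0204
```

```bash
python3 -c "
from h import *
plan([.58,.0162,.236],84.5)
im=imaging.camera('wrist'); cv2.imwrite('pics/w7.png',im[:,:,::-1])
"
```

```text
t 10.0 pos [ 0.6199 -0.2007  0.2321] F [-0.22  0.51 -0.75] xang 77.44 w 0.0204 q [-0.31  0.57  0.43  1.44 -0.   -0.09]
shift units [ 2.03  -0.862 -0.036] roll -0.078
```

View pics/w7.png

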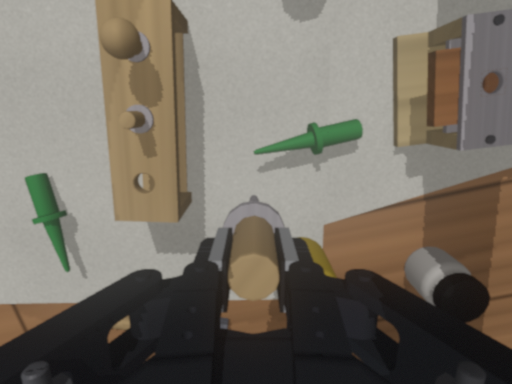

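>>> carry_out(moves=[[0.5, -0.25, 0, 0, -1], [1, -0.45, 0, 0, -1], [1, -0.45, 0, 0, -1], [1, -0.45, 0, 0, -1]])

```text
clock: 10.45
eef_pos: [0.5979, -0.0948, 0.2336]
tool_rot: [0.781, 0.625, -0.001, -0.0]
ft_force: [0.7, 0.3, -1.7]
grip_width: 0.0205
```

>>> carry_out(moves=[[0.5, -0.25, 0, 0, -1], [1, -0.4, 0, 0, -1], [1, -0.4, 0, 0, -1], [1, -0.4, 0, 0, -1], [1, -0.4, 0, 0, -1]])

```text
clock: 10.95
eef_pos: [0.5822, 0.0092, 0.234]
tool_rot: [0.782, 0.624, -0.0, 0.0]
ft_force: [-0.0, 0.0, -1.8]
grip_width: 0.0204
```

```bash
python3 -c "
from h import *
plan([.58,.0162,.236],84.5)
o=bot.get_obs();e=o['eef_pos'];r=R.from_quat(o['tool_rot']).as_matrix()
m=imaging.camera_model('wrist');ms=imaging.camera_model('side');mt=imaging.camera_model('top')
pts=[e+r[:,2]*d for d in (-.006,.046,.109)]+[np.array([.58,.0162,.07])]
for n,q in (('wrist',m),('side',ms),('top',mt)): 
  print(n,proj(q,pts).round(1).tolist())
  im=imaging.camera(n); cv2.imwrite('pics/%s8.png'%n,im[:,:,::-1])
  if n!='wrist':
    u=proj(q,pts)[1].astype(int); crop(im,u[0]-50,u[1]-45,u[0]+50,u[1]+55,6,n+'8c.png'); print(u-[50,45])
"
```

```text
t 10.95 pos [0.5822 0.0092 0.234 ] F [-0.02  0.   -1.8 ] xang 77.15 w 0.0204 q [ 0.02  0.41  0.19  1.35 -0.    0.24]
shift units [ 0.063 -0.036 -0.02 ] roll -0.082
wrist [[252.5, 277.1], [252.6, 228.2], [252.6, 196.8], [259.7, 176.4]]
side [[259.6, 158.0], [259.3, 173.0], [259.0, 189.7], [257.0, 201.8]]
[209 128]
top [[264.2, 175.5], [263.9, 180.3], [263.7, 185.5], [261.0, 190.6]]
[213 135]
```

View pics/wrist8.png

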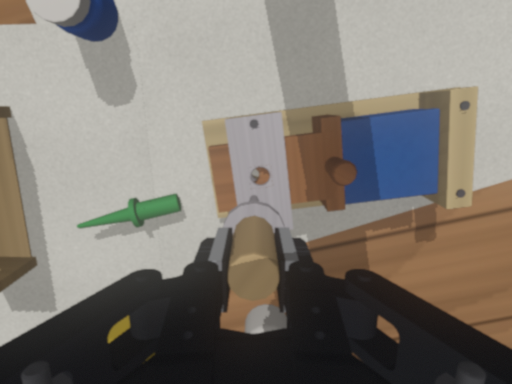

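View pics/side8c.png

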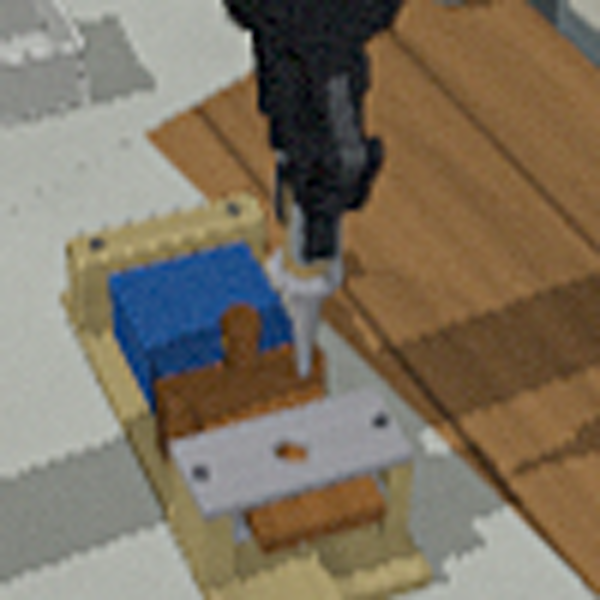

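```bash
python3 -c "
from h import *
im=cv2.imread('pics/wrist8.png')[:,:,::-1]; crop(im,200,140,320,260,5,'w8c.png')"
```

```text
(no output)
```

View pics/w8c.png

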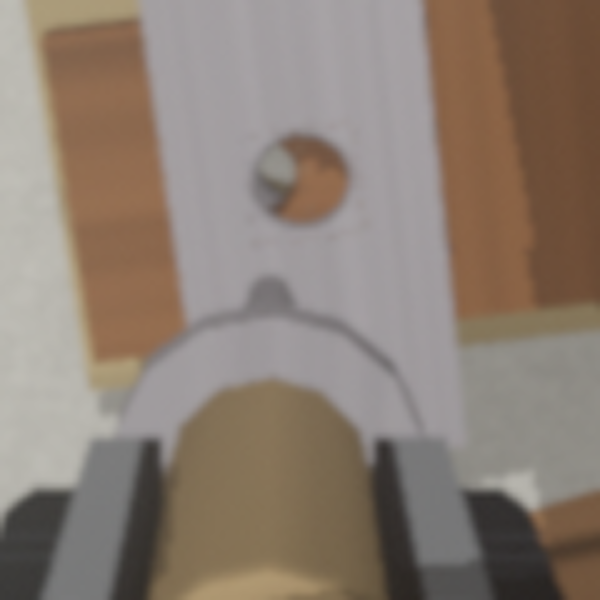

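View pics/top8c.png

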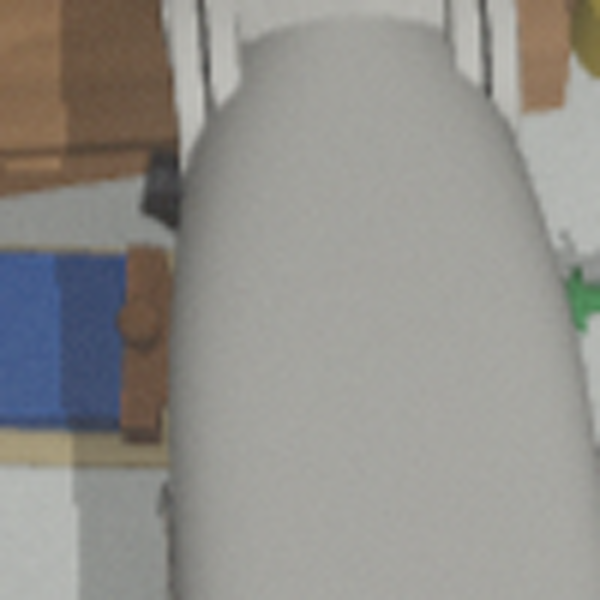

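```bash
python3 -c "
from h import *
m=imaging.camera_model('wrist')
def P(x,y,z): return onz(m,(200+x/5-.4,140+y/5-.4),z)
nose=P(270,293,.125); print('nose',nose, bot.get_obs()['eef_pos'])
h=P(302,180,.07); print('hole',h)
for x in (285,297): w=P(x,180,.0625); print('jaw wall',(w[:2]-h[:2])@U*1e3,'jaw',8.75-(w[:2]-h[:2])@U*1e3)
im=cv2.imread('pics/wrist8.png')[:,:,::-1]; crop(im,300,100,400,230,5,'w8k.png')
# nose target
tgt=h[:2]-U*.004; d=np.r_[tgt-nose[:2],0]; print(d)
plan(bot.get_obs()['eef_pos']+d)
"
```

```text
nose [0.58321608 0.00965976 0.125     ] [0.582005  0.0092117 0.2340631]
hole [0.57923339 0.01671083 0.07      ]
jaw wall -3.2154993102147964 jaw 11.965499310214796
jaw wall -0.9729594044745518 jaw 9.722959404474551
[-0.00436669  0.00306948  0.        ]
t 11.1 pos [0.582  0.0092 0.2341] F [ 0.13  0.25 -1.06] xang 77.1 w 0.0203 q [ 0.02  0.41  0.19  1.35 -0.    0.24]
shift units [ 0.02  -0.049 -0.   ] roll None
```

View pics/w8k.png

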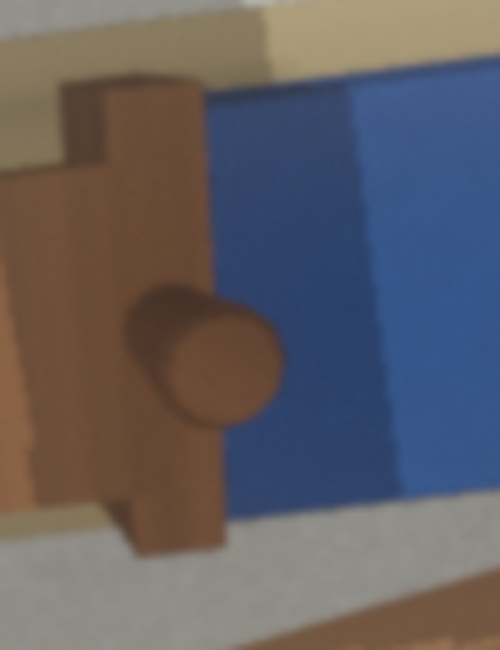

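```bash
python3 -c "
from h import *
m=imaging.camera_model('wrist')
k=onz(m,(345.2,173.2),.1); h=np.array([.5795,.0165]); print(k,79-(k[:2]-h)@U*1e3)
def P(x,y,z): return onz(m,(200+x/5-.4,140+y/5-.4),z)
print(P(252,180,.07)[:2]@U*1e3-h@U*1e3,P(350,180,.07)[:2]@U*1e3-h@U*1e3)
"
```

```text
[0.58635628 0.08589663 0.1       ] 9.264394964332936
-8.917196065321612 8.921864632383176
```

>>> carry_out(moves=[[0.015, -0.045, 0.2, 0, -1], [0.015, -0.045, 0.45, 0, -1], [0.015, -0.045, 0.45, 0, -1], [0.015, -0.045, 0.45, 0, -1]])

```text
clock: 11.5
eef_pos: [0.5775, 0.0128, 0.1892]
tool_rot: [0.782, 0.624, -0.001, -0.0]
ft_force: [0.8, 0.5, -0.2]
grip_width: 0.0206
```

```bash
python3 -c "
from h import *
plan([.5786,.0119,.184],None)
im=imaging.camera('wrist');crop(im,180,120,330,270,4,'w9.png')
im=imaging.camera('side');crop(im,210,130,310,230,6,'s9.png')
"
```

```text
t 11.5 pos [0.5775 0.0128 0.1892] F [ 0.84  0.52 -0.21] xang 77.19 w 0.0206 q [ 0.02  0.43  0.1   1.24 -0.    0.25]
shift units [-0.006  0.013  0.052] roll None
```

View pics/w9.png

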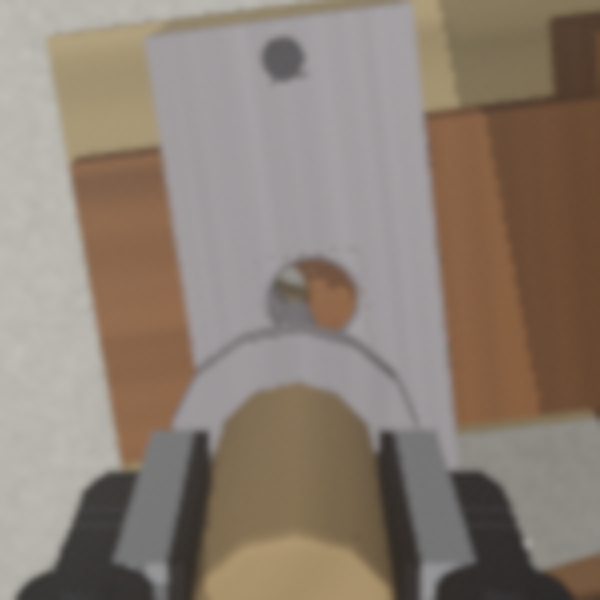

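View pics/s9.png

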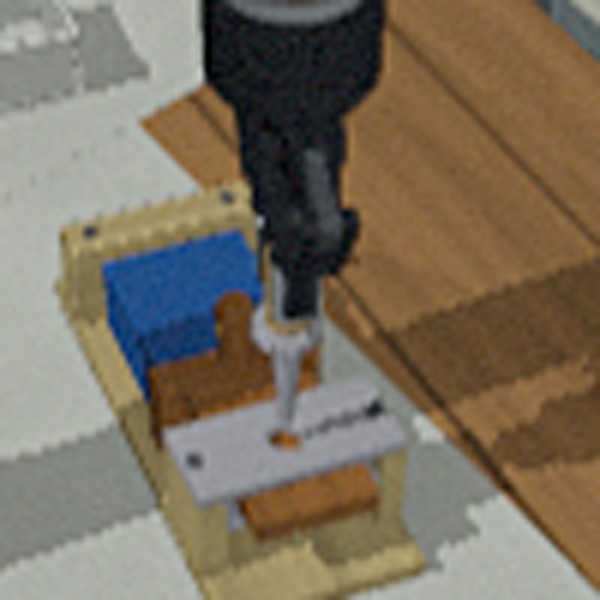

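>>> carry_out(moves=[[0, 0, 0, 0, -1], [0, 0, 0.04, 0, -1], [0, 0, 0.08, 0, -1], [0, 0, 0.08, 0, -1]])

```text
clock: 12.0
eef_pos: [0.5771, 0.0138, 0.1806]
tool_rot: [0.781, 0.624, -0.001, -0.0]
ft_force: [-0.9, 0.1, -1.0]
grip_width: 0.0205
```

```bash
python3 -c "
from h import *
plan([.5786,.0119,.184],None)
im=imaging.camera('wrist');crop(im,180,120,330,270,4,'w10.png')
m=imaging.camera_model('wrist'); e=bot.get_obs()['eef_pos']
print((proj(m,[e+[.0012,.0005,-.109],e+[.0,.0,-.109],[.5795,.0165,.07]])-[180,120])*4)
"
```

```text
t 12.0 pos [0.5771 0.0138 0.1806] F [-0.9   0.15 -0.97] xang 77.27 w 0.0205 q [ 0.02  0.43  0.08  1.22 -0.    0.25]
shift units [-0.015  0.018 -0.034] roll None
[[294.46608944 313.10596682]
 [290.46806797 307.69338333]
 [306.88599565 313.22499218]]
```

View pics/w10.png

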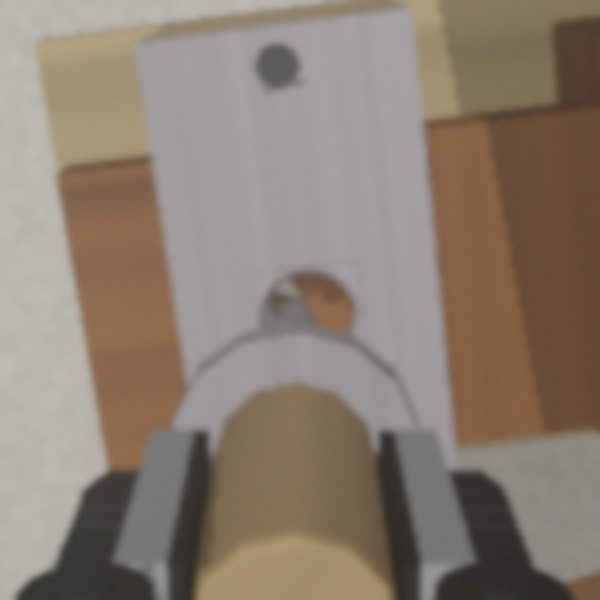

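>>> carry_out(moves=[[-0.01, 0, 0, 0, -1], [-0.01, 0, 0.05, 0, -1], [-0.01, 0, 0.09, 0, -1], [-0.01, 0, 0.12, 0, -1], [-0.01, 0, 0.12, 0, -1]])

```text
clock: 12.55
eef_pos: [0.5771, 0.0125, 0.1686]
tool_rot: [0.781, 0.624, -0.001, -0.0]
ft_force: [0.1, -0.3, -0.4]
grip_width: 0.0202
```

>>> carry_out(moves=[[0, 0, 0.03, 0, -1], [0, 0, 0.06, 0, -1], [0, 0, 0.06, 0, -1]])

```text
clock: 12.85
eef_pos: [0.5774, 0.0122, 0.1629]
tool_rot: [0.781, 0.624, -0.0, 0.0]
ft_force: [1.0, -1.3, -1.8]
grip_width: 0.0201
```

>>> carry_out(moves=[[0, 0, 0.03, 0, -1], [0, 0, 0.06, 0, -1], [0, 0, 0.1, 0, -1], [0, 0, 0.1, 0, -1]])

```text
clock: 13.25
eef_pos: [0.5776, 0.0126, 0.1528]
tool_rot: [0.781, 0.624, -0.0, 0.0]
ft_force: [1.9, -3.4, -1.8]
grip_width: 0.0204
```

>>> carry_out(moves=[[0, 0, 0.02, 0, -1], [0, 0, 0.05, 0, -1], [0, 0, 0.05, 0, -1]])

```text
clock: 13.55
eef_pos: [0.5777, 0.0129, 0.1482]
tool_rot: [0.781, 0.624, 0.0, 0.0]
ft_force: [1.9, -3.0, -1.6]
grip_width: 0.0205
```

>>> carry_out(moves=[[0, 0, 0.02, 0, -1], [0, 0, 0.04, 0, -1], [0, 0, 0.04, 0, -1]])

```text
clock: 13.85
eef_pos: [0.5779, 0.0131, 0.1444]
tool_rot: [0.781, 0.624, 0.001, 0.0]
ft_force: [2.0, -2.1, 0.8]
grip_width: 0.0205
```

>>> carry_out(moves=[[0, 0, 0.015, 0, -1], [0, 0, 0.03, 0, -1], [0, 0, 0.03, 0, -1]])

```text
clock: 14.15
eef_pos: [0.5779, 0.0132, 0.1415]
tool_rot: [0.781, 0.624, 0.001, 0.0]
ft_force: [2.8, 0.3, 3.6]
grip_width: 0.0202
```

>>> carry_out(moves=[[0, 0.01, 0.01, 0, -1], [0, 0.01, 0.015, 0, -1], [0, 0.01, 0.015, 0, -1]])

```text
clock: 14.45
eef_pos: [0.5785, 0.0131, 0.1399]
tool_rot: [0.781, 0.624, 0.0, -0.0]
ft_force: [2.9, -0.0, 5.2]
grip_width: 0.0206
```

>>> carry_out(moves=[[0, 0.005, 0.01, 0, -1], [0, 0.005, 0.015, 0, -1], [0, 0.005, 0.015, 0, -1]])

```text
clock: 14.75
eef_pos: [0.5788, 0.0132, 0.1384]
tool_rot: [0.781, 0.625, 0.0, -0.001]
ft_force: [1.5, 0.8, 5.2]
grip_width: 0.0201
```

>>> carry_out(moves=[[0.003, 0.005, 0.01, 0, -1], [0.003, 0.005, 0.015, 0, -1], [0.003, 0.005, 0.015, 0, -1]])

```text
clock: 15.05
eef_pos: [0.5791, 0.0133, 0.1368]
tool_rot: [0.781, 0.625, 0.0, -0.001]
ft_force: [1.6, 0.6, 5.0]
grip_width: 0.02
```

>>> carry_out(moves=[[0.003, 0.003, 0.01, 0, -1], [0.003, 0.003, 0.015, 0, -1], [0.003, 0.003, 0.015, 0, -1]])

```text
clock: 15.35
eef_pos: [0.5793, 0.0134, 0.1355]
tool_rot: [0.781, 0.624, -0.0, -0.001]
ft_force: [-0.0, 1.1, 5.6]
grip_width: 0.0204
```

>>> carry_out(moves=[[0.003, 0, 0.01, 0, -1], [0.003, 0, 0.015, 0, -1], [0.003, 0, 0.015, 0, -1]])

```text
clock: 15.65
eef_pos: [0.5795, 0.0134, 0.1347]
tool_rot: [0.781, 0.624, 0.0, -0.0]
ft_force: [-0.8, 0.0, 9.4]
grip_width: 0.0204
```

>>> carry_out(moves=[[0.003, 0, 0.01, 0, -1], [0.003, 0, 0.015, 0, -1], [0.003, 0, 0.015, 0, -1]])

```text
clock: 15.95
eef_pos: [0.5796, 0.0135, 0.134]
tool_rot: [0.781, 0.624, 0.0, 0.0]
ft_force: [-1.5, 0.0, 13.7]
grip_width: 0.0199
```

```bash
python3 -c "
from h import *
plan([.5795,.0135,.13],None)
m=imaging.camera_model('wrist'); im=imaging.camera('wrist');cv2.imwrite('pics/w11.png',im[:,:,::-1])
im=imaging.camera('side');crop(im,210,130,310,230,6,'s11.png')
plan([.5795,.0135,.13],None)
"
```

```text
t 15.95 pos [0.5796 0.0135 0.134 ] F [-1.45  0.04 13.74] xang 77.27 w 0.0199 q [ 0.02  0.47  0.02  1.11 -0.    0.25]
shift units [-0.    -0.001  0.04 ] roll None
t 16.05 pos [0.5796 0.0135 0.134 ] F [-1.4  -0.4  12.58] xang 77.27 w 0.0206 q [0.02 0.47 0.02 1.11 0.   0.25]
shift units [-0.    -0.001  0.04 ] roll None
```

View pics/w11.png

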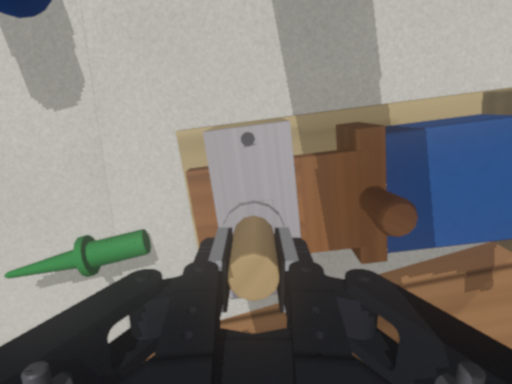

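View pics/s11.png

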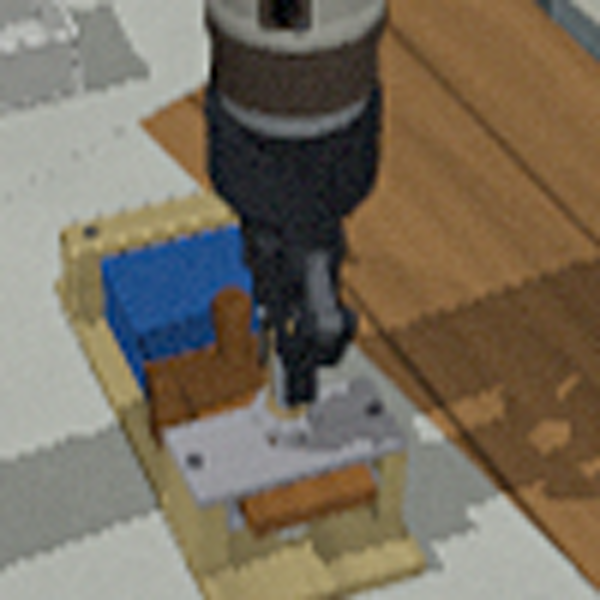

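>>> carry_out(moves=[[0, 0, 0, 0, -0.3], [0, 0, 0, 0, 0], [0, 0, 0, 0, 0.3], [0, 0, -0.1, 0, 0.3], [0, 0, -0.4, 0, 0.3], [0, 0, -0.8, 0, 0.3], [0, 0, -0.8, 0, 0.3], [0, 0, -0.8, 0, -1]])

```text
clock: 16.85
eef_pos: [0.5806, 0.0135, 0.2139]
tool_rot: [0.781, 0.624, 0.001, 0.001]
ft_force: [0.4, 0.0, -1.3]
grip_width: 0.0421
```

```bash
python3 -c "
from h import *
plan([.5795,.0135,.13],None)
m=imaging.camera_model('wrist'); im=imaging.camera('wrist');cv2.imwrite('pics/w12.png',im[:,:,::-1])
im=imaging.camera('side');crop(im,210,130,310,230,6,'s12.png')
print(proj(m,[[.5795,.0135,.14],[.5795,.0165,.07],[.5795,.0135,.088]]))
print(proj(imaging.camera_model('side'),[[.5795,.0135,.14],[.5795,.0135,.088]])*6-[210*6,130*6])
"
```

```text
t 16.85 pos [0.5806 0.0135 0.2139] F [ 0.36  0.01 -1.32] xang 77.27 w 0.0421 q [0.02 0.42 0.15 1.3  0.   0.25]
shift units [-0.003 -0.013  0.839] roll None
[[252.11881758 210.02208247]
 [255.63088919 183.0810795 ]
 [252.19857663 189.22414467]]
[[285.24200759 331.21764644]
 [284.01142978 408.8151698 ]]
```

View pics/w12.png

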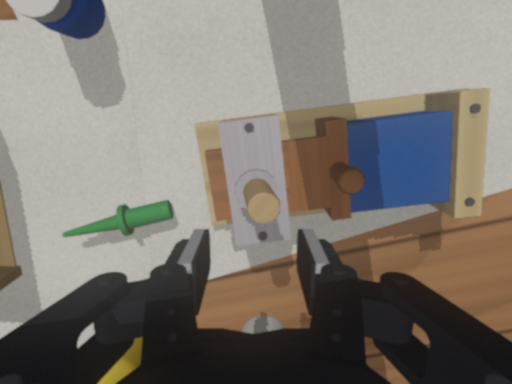

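View pics/s12.png

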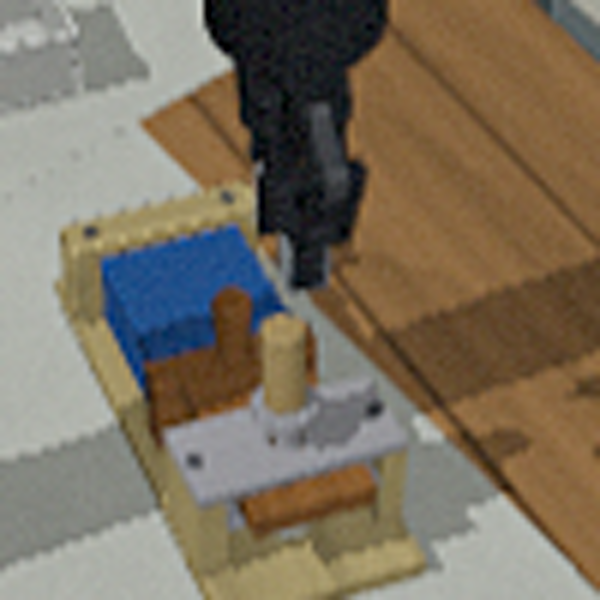

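```bash
python3 -c "
from h import *
m=imaging.camera_model('wrist')
im=cv2.imread('pics/w12.png')[:,:,::-1]; crop(im,210,110,380,240,4.5,'w12c.png')
top=onz(m,(264,207),.139); col=onz(m,(258,191),.088+.006); print(top,col,(top-col)/.045)
k=onz(m,(350.5,181),.1); print(79-(k[:2]-[.5795,.0165])@U*1e3)
"
```

```text
[0.57691923 0.02138016 0.139     ] [0.57767541 0.01802423 0.094     ] [-0.01680407  0.07457621  1.        ]
7.7885580153781575
```

View pics/w12c.png

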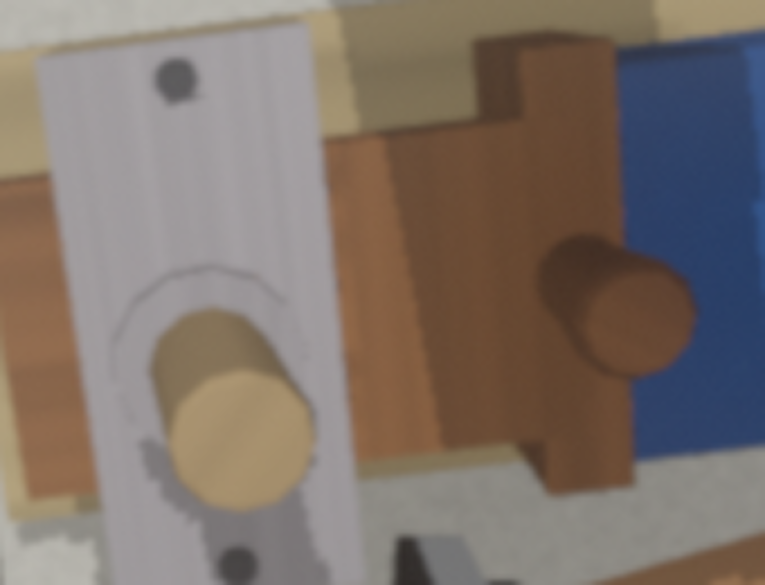

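```bash
python3 -c "
from h import *
plan([.577,.0195,.170],None)"
```

```text
t 16.95 pos [0.5792 0.0134 0.2115] F [ 0.38  0.33 -0.32] xang 77.26 w 0.0271 q [0.02 0.42 0.14 1.3  0.   0.25]
shift units [ 0.055 -0.034  0.415] roll None
```

>>> carry_out(moves=[[0.055, -0.034, 0, 0, -1], [0.055, -0.034, 0, 0, -1], [0.055, -0.034, 0.2, 0, -1], [0.055, -0.034, 0.4, 0, -1], [0.055, -0.034, 0.4, 0, -1], [0.055, -0.034, 0.4, 0, -1]])

```text
clock: 17.55
eef_pos: [0.5773, 0.0197, 0.1718]
tool_rot: [0.781, 0.624, -0.001, -0.001]
ft_force: [1.3, -0.7, -0.4]
grip_width: -0.0001
```

```bash
python3 -c "
from h import *
plan([.577,.0195,.165],None)
im=imaging.camera('wrist');crop(im,180,120,360,300,4,'w13.png')
im=imaging.camera('side');crop(im,210,130,310,230,6,'s13.png')
"
```

```text
t 17.55 pos [0.5773 0.0197 0.1718] F [ 1.31 -0.71 -0.37] xang 77.28 w -0.0001 q [0.03 0.44 0.07 1.2  0.   0.26]
shift units [-0.002 -0.002  0.068] roll None
```

View pics/w13.png

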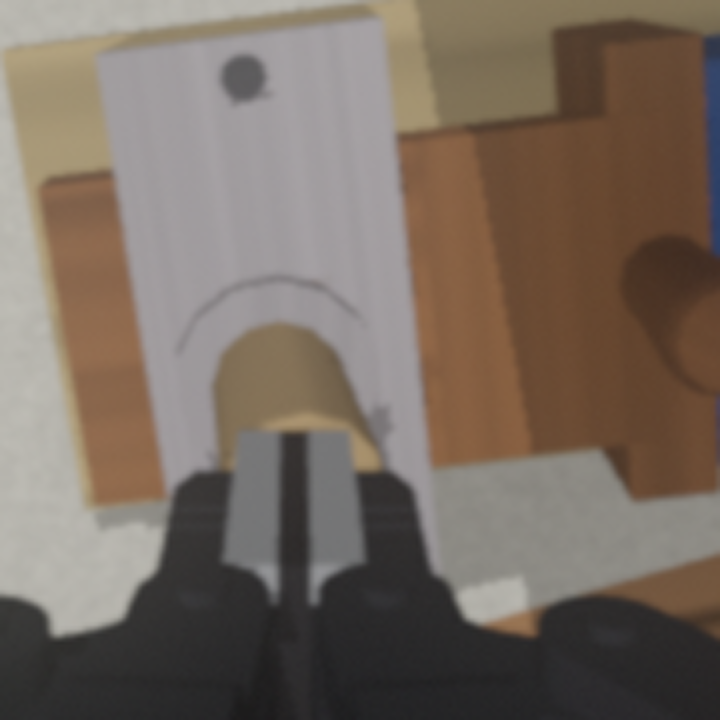

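View pics/s13.png

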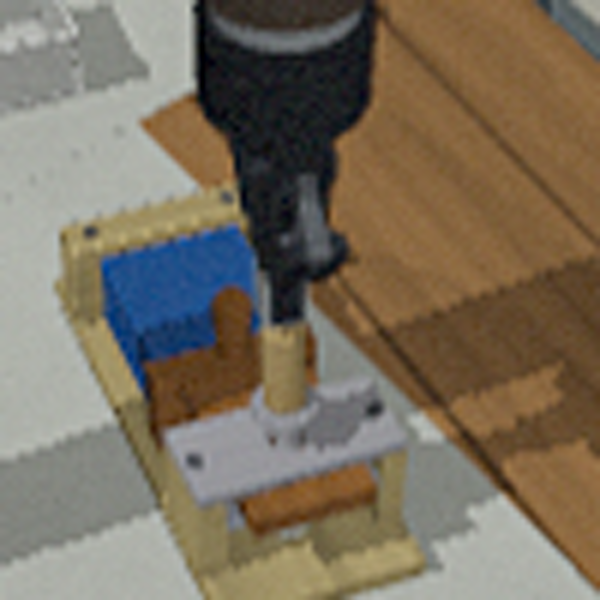

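>>> carry_out(moves=[[0, 0, 0.03, 0, -1], [0, 0, 0.06, 0, -1], [0, 0, 0.06, 0, -1]])

```text
clock: 17.95
eef_pos: [0.5777, 0.0195, 0.1662]
tool_rot: [0.781, 0.624, -0.0, -0.0]
ft_force: [-0.5, 0.4, -1.0]
grip_width: -0.0
```

>>> carry_out(moves=[[0, 0, 0.01, 0, -1], [0, 0, 0.02, 0, -1], [0, 0, 0.02, 0, -1]])

```text
clock: 18.25
eef_pos: [0.5784, 0.0195, 0.165]
tool_rot: [0.781, 0.624, 0.001, 0.001]
ft_force: [-0.0, -0.2, 3.5]
grip_width: 0.0001
```

Contact at about 0.165; continue in small steps.

>>> carry_out(moves=[[0, 0, 0.01, 0, -1], [0, 0, 0.015, 0, -1], [0, 0, 0.015, 0, -1]])

```text
clock: 18.55
eef_pos: [0.5787, 0.0194, 0.1641]
tool_rot: [0.781, 0.624, 0.001, 0.001]
ft_force: [0.0, 0.1, 6.4]
grip_width: -0.0001
```

>>> carry_out(moves=[[0, 0, 0.01, 0, -1], [0, 0, 0.01, 0, -1], [0, 0, 0.01, 0, -1]])

```text
clock: 18.85
eef_pos: [0.579, 0.0194, 0.1636]
tool_rot: [0.781, 0.624, 0.001, 0.001]
ft_force: [-0.4, -0.9, 8.2]
grip_width: 0.0001
```

>>> carry_out(moves=[[0, 0, 0.01, 0, -1], [0, 0, 0.01, 0, -1], [0, 0, 0.01, 0, -1]])

```text
clock: 19.15
eef_pos: [0.5793, 0.0194, 0.1631]
tool_rot: [0.781, 0.624, 0.002, 0.002]
ft_force: [0.0, -1.1, 9.8]
grip_width: -0.0
```

>>> carry_out(moves=[[0, 0, 0.01, 0, -1], [0, 0, 0.01, 0, -1], [0, 0, 0.01, 0, -1]])

```text
clock: 19.45
eef_pos: [0.5797, 0.0194, 0.1628]
tool_rot: [0.781, 0.624, 0.002, 0.002]
ft_force: [-0.5, 0.5, 12.2]
grip_width: -0.0001
```

>>> carry_out(moves=[[0, -0.005, 0.01, 0, -1], [0, -0.005, 0.01, 0, -1], [0, -0.005, 0.01, 0, -1]])

```text
clock: 19.75
eef_pos: [0.5797, 0.0194, 0.1624]
tool_rot: [0.781, 0.624, 0.003, 0.003]
ft_force: [-0.3, -0.3, 14.1]
grip_width: 0.0
```

>>> carry_out(moves=[[0, 0, 0.007, 0, -1], [0, 0, 0.007, 0, -1], [0, 0, 0.007, 0, -1]])

```text
clock: 20.05
eef_pos: [0.58, 0.0194, 0.1622]
tool_rot: [0.781, 0.624, 0.003, 0.003]
ft_force: [-0.6, -0.0, 16.6]
grip_width: 0.0003
```

```bash
python3 -c "
from h import *
plan([.577,.0195,.165],None)
im=imaging.camera('wrist');crop(im,180,120,360,300,4,'w14.png')
im=imaging.camera('side');crop(im,210,130,310,230,6,'s14.png')
"
```

```text
t 20.05 pos [0.58   0.0194 0.1622] F [-0.59 -0.02 16.56] xang 77.25 w 0.0003 q [ 0.03  0.45  0.05  1.17 -0.    0.26]
shift units [-0.006 -0.029 -0.028] roll None
```

View pics/w14.png

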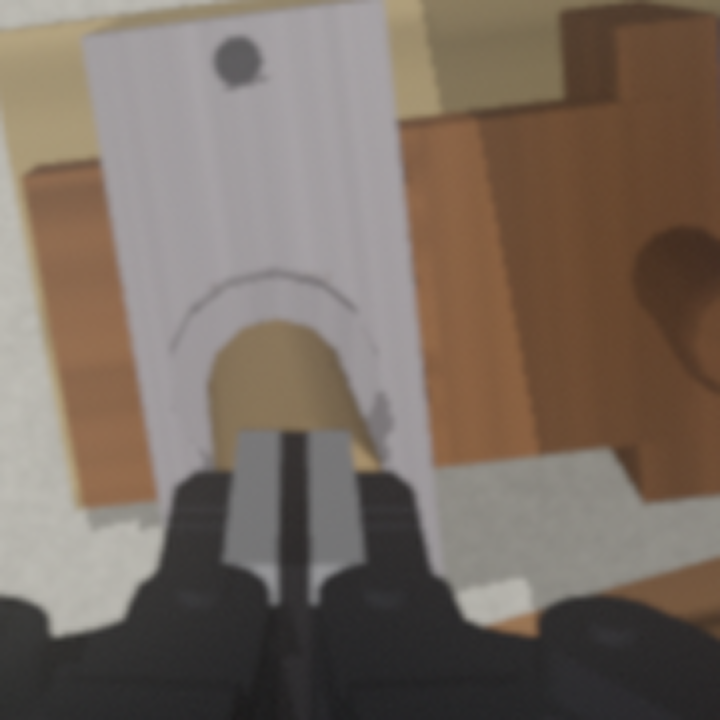

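>>> carry_out(moves=[[0, 0, 0, 0, -1], [0, 0, -0.02, 0, -1], [0, 0, -0.04, 0, -1], [0, 0, -0.1, 0, -1], [0, 0, -0.4, 0, -1], [0, 0, -0.6, 0, -1], [0, 0, -0.6, 0, -1], [0, 0, -0.6, 0, -1]])

```text
clock: 20.95
eef_pos: [0.5771, 0.0197, 0.2176]
tool_rot: [0.781, 0.624, -0.0, -0.0]
ft_force: [0.5, -0.0, -1.0]
grip_width: 0.0
```

```bash
python3 -c "
from h import *
plan([.577,.0195,.165],None)
m=imaging.camera_model('wrist')
print(m)
im=imaging.camera('wrist');crop(im,210,110,380,240,4.5,'w15.png')
im=imaging.camera('side');crop(im,210,130,310,230,6,'s15.png')
"
```

```text
t 20.95 pos [0.5771 0.0197 0.2176] F [ 0.49 -0.01 -0.98] xang 77.27 w 0.0 q [0.03 0.41 0.15 1.31 0.   0.26]
shift units [-0.002 -0.     0.526] roll None
{'fovy': 62.95508667726917, 'cx': 253.0490362275807, 'cy': 191.26764695496354, 'eye': array([0.51332507, 0.03432145, 0.33520089]), 'rotation': array([-0.10217853, -0.08218296,  0.61888631,  0.77445803])}
```

View pics/w15.png

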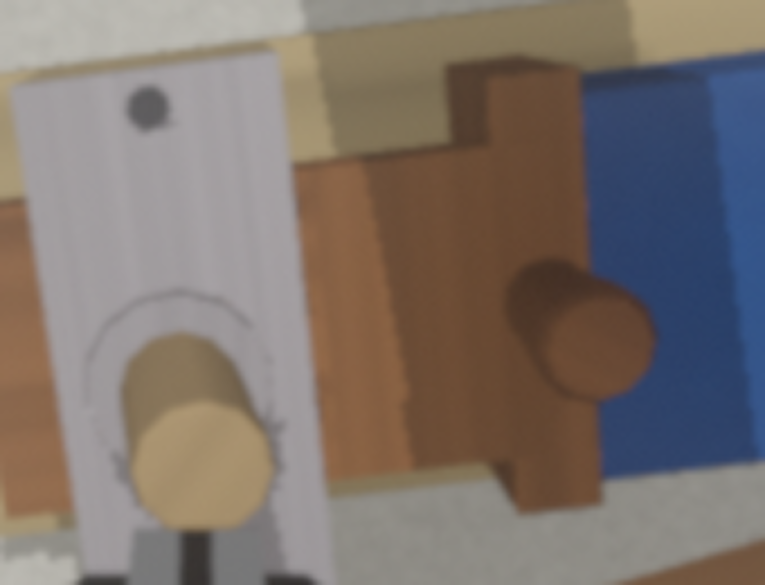

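View pics/s15.png

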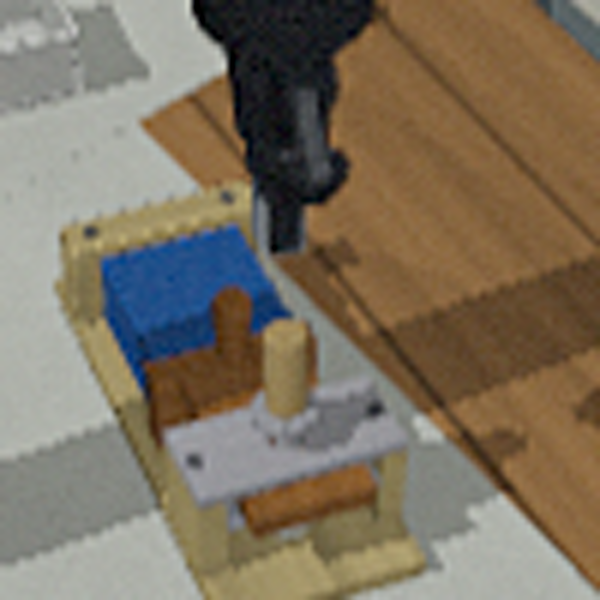

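```bash
python3 -c "
from h import *
m=imaging.camera_model('wrist')
def P(x,y,z): return onz(m,(210+x/4.5-.4,110+y/4.5-.4),z)
k=P(600,343,.1);t=P(203,467,.1365);b=P(148,108,.07);c=P(181,383,.092)
print('knob',k,79-(k[:2]-[.5795,.0165])@U*1e3,'top',t,'collar',c,'bolt',b)
"
```

```text
knob [0.58481235 0.08894727 0.1       ] 6.376002141445625 top [0.57938319 0.02040749 0.1365    ] collar [0.5780896  0.01692065 0.092     ] bolt [0.53127797 0.02115865 0.07      ]
```

>>> carry_out(moves=[[0, 0, 0.2, 0, -1], [0, 0, 0.4, 0, -1], [0, 0, 0.52, 0, -1], [0, 0, 0.52, 0, -1], [0, 0, 0.52, 0, -1]])

```text
clock: 21.55
eef_pos: [0.5771, 0.0196, 0.1658]
tool_rot: [0.781, 0.624, -0.0, -0.0]
ft_force: [-0.5, -0.1, 0.0]
grip_width: -0.0002
```

>>> carry_out(moves=[[0, 0, 0.01, 0, -1], [0, 0, 0.01, 0, -1], [0, 0, 0.01, 0, -1]])

```text
clock: 21.85
eef_pos: [0.5776, 0.0197, 0.1657]
tool_rot: [0.781, 0.624, 0.0, 0.0]
ft_force: [0.4, 0.2, -0.6]
grip_width: 0.0002
```

>>> carry_out(moves=[[0, 0, 0.01, 0, -1], [0, 0, 0.01, 0, -1], [0, 0, 0.01, 0, -1]])

```text
clock: 22.15
eef_pos: [0.5773, 0.0197, 0.1641]
tool_rot: [0.781, 0.624, 0.0, 0.0]
ft_force: [-0.6, -0.8, -0.2]
grip_width: 0.0
```

>>> carry_out(moves=[[0, 0, 0.01, 0, -1], [0, 0, 0.01, 0, -1], [0, 0, 0.01, 0, -1]])

```text
clock: 22.45
eef_pos: [0.5773, 0.0197, 0.163]
tool_rot: [0.781, 0.624, -0.0, -0.0]
ft_force: [0.1, -0.3, 0.0]
grip_width: -0.0001
```

>>> carry_out(moves=[[0, 0, 0.01, 0, -1], [0, 0, 0.01, 0, -1], [0, 0, 0.01, 0, -1]])

```text
clock: 22.75
eef_pos: [0.5773, 0.0197, 0.1621]
tool_rot: [0.781, 0.624, -0.0, -0.0]
ft_force: [-0.6, -0.1, 0.3]
grip_width: 0.0001
```

>>> carry_out(moves=[[0, 0, 0.01, 0, -1], [0, 0, 0.01, 0, -1], [0, 0, 0.01, 0, -1]])

```text
clock: 23.05
eef_pos: [0.5775, 0.0197, 0.1615]
tool_rot: [0.781, 0.624, 0.0, 0.0]
ft_force: [0.0, -0.5, 2.0]
grip_width: -0.0003
```

>>> carry_out(moves=[[0, 0, 0.015, 0, -1], [0, 0, 0.015, 0, -1], [0, 0, 0.015, 0, -1]])

```text
clock: 23.35
eef_pos: [0.5782, 0.0196, 0.1613]
tool_rot: [0.781, 0.624, 0.001, 0.001]
ft_force: [-0.4, -1.0, 8.2]
grip_width: 0.0002
```

>>> carry_out(moves=[[0, 0, 0.015, 0, -1], [0, 0, 0.015, 0, -1], [0, 0, 0.015, 0, -1]])

```text
clock: 23.65
eef_pos: [0.579, 0.0195, 0.1611]
tool_rot: [0.781, 0.624, 0.002, 0.002]
ft_force: [-1.5, -0.3, 13.5]
grip_width: -0.0001
```

>>> carry_out(moves=[[0, 0, 0.01, 0, -1], [0, 0, 0.01, 0, -1], [0, 0, 0.01, 0, -1]])

```text
clock: 23.95
eef_pos: [0.5794, 0.0195, 0.161]
tool_rot: [0.781, 0.624, 0.003, 0.002]
ft_force: [-0.9, -0.8, 15.0]
grip_width: 0.0001
```

>>> carry_out(moves=[[0, 0, -0.02, 0, -1], [0, 0, -0.05, 0, -1], [0, 0, -0.1, 0, -1], [0, 0, -0.4, 0, -1], [0, 0, -0.8, 0, -1], [0, 0, -0.8, 0, -1], [0, 0, -0.8, 0, -1], [0, 0, -0.8, 0, -1]])

```text
clock: 24.75
eef_pos: [0.5765, 0.0197, 0.2357]
tool_rot: [0.781, 0.624, -0.001, -0.001]
ft_force: [0.5, 0.1, -0.1]
grip_width: -0.0
```

```bash
python3 -c "
from h import *
plan([.577,.0195,.165],None)
m=imaging.camera_model('wrist')
im=imaging.camera('wrist');cv2.imwrite('pics/w16.png',im[:,:,::-1]);crop(im,210,110,380,240,4.5,'w16c.png')
"
```

```text
t 24.75 pos [0.5765 0.0197 0.2357] F [ 0.52  0.12 -0.12] xang 77.27 w -0.0 q [0.03 0.4  0.18 1.35 0.   0.26]
shift units [-0.     0.007  0.707] roll None
```

View pics/w16c.png

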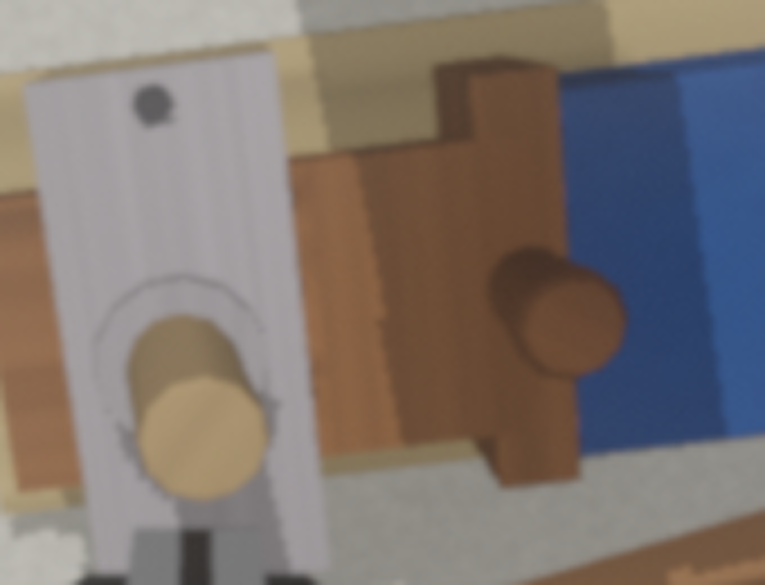

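```bash
python3 -c "
from h import *
m=imaging.camera_model('wrist')
def P(x,y,z): return onz(m,(210+x/4.5-.4,110+y/4.5-.4),z)
k=P(573,322,.1);t=P(202,437,.1365);c=P(181,363,.0905)
print('jaw',79-(k[:2]-[.5795,.0165])@U*1e3,'lean',(t-c)/.046,'dist',np.linalg.norm(c[:2]-[.5795,.0165]))
order.job_done()
print(bot.get_obs()['clock'])
"
```

```text
jaw 6.174099432884418 lean [0.02304827 0.08029331 1.        ] dist 0.00027061691756957224
the job is handed in; nothing more can be done
the job is handed in; nothing more can be done
```

The job is handed in with the box clamped, as far as I could measure it. The hand-in gave no verdict, and I can't read the box's contact force directly.

- **Jaw:** I pushed it by its knob with about 6 N. That put the box on the pad, with the jaw about 5 mm from line by the tool's travel. When I let go, it sprang back to about 9 mm.
- **Drift:** I pushed it down through both holes until it went tight at about 14 N, then let go. It leaned and slackened, and the jaw went back to about 7.8 mm.
- **Re-pressing:** I pressed the top twice, to 16.6 N and then 15 N. The first is slightly above the 15 N target. Before the second press the drift had not sprung back, and it was stiff at once.

**Last checks**
- **Time:** the job took about 25 s of the 72 s allowed.
- **Jaw:** about 6.2 mm from line. My camera readings of it are only good to about 1 mm.
- **Drift:** lean about 0.08 rad, collar within about 1 mm of the hole's centre and roughly 15–18 mm above the bridge.
- **Clear of the scene:** the gripper was about 7 cm above the drift, touching nothing. I kept clear of the other pegs, jars and pots, but did not check their positions at the end.

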